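# Nest the steel cup on the carousel, bring the stack to the front and hold it

### The arm

A 6-joint arm with a two-finger parallel gripper is mounted at the origin on the work surface. World frame = base frame: x ahead of the robot, y to its left, z up, the work surface at z = 0. Lengths are in m, angles in degrees, forces in N, time in s.
With the tool pointing down it reaches from about 0.325 to 0.775 m from the base axis. Payload 5.5 kg.
Tool frame: the origin (TCP) lies at the centre of the arm's flange, where the gripper is bolted on; the fingertips stand 182 mm ahead of it and the grasp point (between the pads) lies 163 mm ahead of it; z points along the fingers, y is the direction in which the jaws open and shut (so a half turn about z gives the same grasp; the last joint's range is limited). The gripper opens to 88 mm and grips with 3 to 60 N. Pads are 20 mm wide; open, the fingers measure 115 mm over their backs; the gripper's body (75 mm by 178 mm) begins 61 mm behind the grasp point.
Start: joints at [-66.389, 5.22, 70.514, -0, 104.267, -3.249], TCP at [0.271, -0.535, 0.405] pointing down, gripper open.
Joint ranges: [-164.24, 164.24], [-49.07, 125.15], [9.68, 141.18], [-86.29, 266.29], [3.28, 154.24], [-151.56, 151.56]. Speed limits (degrees/s): [147.25, 147.25, 172.46, 180, 180, 180].

### API

Orientations are given as [roll, pitch, yaw] about the fixed x, y, z axes, in that order (R = Rz(yaw) Ry(pitch) Rx(roll)).
In Python, from station import r gives the robot as it stands. The module is installed in compiled form; this text tells all that it offers. Calls block until the motion is done:
- r.reach(position, orientation): joint-space move of the TCP to a pose.
- r.servo_line(position, rotation=None, speed=0.15): straight line of the TCP; rotation=None keeps the orientation; speed is the mean speed in m/s.
- r.move_joints(angles): joint-space move.
- r.let_go() and r.grab(squeeze=None): open the fingers fully, or close them until they stop; squeeze is the grip in N (None keeps the last).
- r.wait(seconds).
- r.inverse_kinematics(position, orientation): joint angles nearest the present ones, or None.
- r.sense(): the state.
- r.snapshot(name): name is "scene" or "top"; returns a dict with "frame" (400x640x3 uint8, red, green, blue), "fx", "fy", "cx", "cy" (pixels), "dist_coeffs" ([k1, k2, p1, p2, k3] as OpenCV has them; the pictures are not rectified), "R" (3x3) and "t" (3): a world point X has camera coordinates R X + t. Camera axes: x right, y down, z forward; pixel columns grow to the right and rows downward; lengths in m; the calibration is good to about 2 mm. A picture is of the moment at which its call begins. There is no depth.
A pose or a line that the arm cannot do raises r.IKError and nothing moves.
- r.hand_in(): hands the job in, once; it reports no verdict.
The state is a dict: "clock": time; "joints": joint angles; "joint_vel": joint speeds; "joint_torque": joint torques, N m; "tcp_pos": TCP position; "orientation": TCP orientation; "contact_force": force on the tool from outside, world axes, zero at the start; "torque": the same for the moment, N m; "opening": finger opening in m.
Only numpy, scipy, OpenCV 4.12 (cv2) and the standard library are available. Lean on these libraries where they do the work, as an engineer would, in place of code of your own. Each camera call takes 0.05 s, during which the arm holds its last target.

### The job

Pick up the stepped steel cup from the cutting mat and nest it upright, fully down, in the matching stepped steel cup on the spice carousel, and let go of it. Then turn the carousel by the grip bar on top of its centre post until that stack faces the pointer on the carousel's foot, and finish while still gripping the bar, holding the carousel still there. Leave the other things on the board where they are.

Things in the scene. Friction and masses are not known exactly. Their poses are not given: they have to be found in the camera images.
- cup_mid (a point): centre (on the axis, 40 mm above the underside, 40 mm below the rim) of the loose stepped steel cup, open at the top, no handle, 80 mm high, upright on the cutting mat (8 mm thick), about 0.09 kg. Lower 30 mm: a narrow foot, 37 mm wide at the bottom, 41 mm at its top; above: a straight body 54 mm wide, wall 3 mm, bore 48 mm. z is its axis, up
- cup: the same loose cup, origin at the centre of its underside. Fully nested, the ledge under its body (30 mm above its underside) rests on the lower cup's rim: its centre is then 10 mm above that rim and its upper 50 mm stands out above it
- nest_rim (a point): centre of the mouth (at rim height, 110 mm above the board) of the matching stepped steel cup fixed on the carousel's deck, the only open cup there; shape and sizes as the loose cup; 95 mm from the carousel's axis; turns with the deck
- foot: grey fixed foot of the carousel; origin on the carousel's axis at board height; its -x points at the pointer, the front. On it a wooden deck 270 mm wide, top 30 mm above the board, with four containers 90 degrees apart, the other three closed and below 115 mm. The deck turns over a full turn either way, with light friction (about 0.1 N m), and stays where it is left
- pointer (a point): tip of the pointer: a grey tab of the foot that sticks out past the deck's edge and ends in an upright nub 26 mm high, 160 mm from the axis; it marks the front
- deck: the turning wooden deck with its four containers, centre post and grip bar; origin on the carousel's axis at board height; its -x points to the cup fixed on it
- grip (a point): centre of the black grip bar on the carousel's thin centre post, turning with the deck: on the axis, 170 mm above the board. The bar is 50 mm long along its x, 14 mm wide along its y, 34 mm high; its -x points to the cup fixed on the deck. A nested stack reaches 160 mm above the board, its near side 68 mm from the axis
- tumbler: bystander, to be left alone: a plain straight-sided glass shot tumbler, 46 mm wide, 58 mm high, on the cutting mat
- measure: bystander, to be left alone: a steel measuring cup 72 mm wide, 42 mm high, with a flat handle
- tin: bystander, to be left alone: a flat closed aluminium tin 60 x 90 x 27 mm
- pillpot: bystander, to be left alone: a small amber jar with a white cap, 48 mm wide, 75 mm high
- spoon: bystander, to be left alone: a steel spoon about 150 mm long, lying

How it is judged (in metres and radians):
On the way, in this order (a step that is already met when the one before it is completed fails the run):
1. the loose cup is nested fully down and upright in the cup on the carousel, and released (horizontal distance between cup_mid and nest_rim below 0.0065 m and z of cup_mid in the frame of nest_rim between 0.006 and 0.0135 m and angle between cup_mid's own z axis and vertical below 0.1 rad and contact force between the fingers and cup below 0.1 N), for 0.2 s.
2. the stack faces the pointer and the grip bar is held, the carousel still (all of step 1 and x of nest_rim in the frame of foot below -0.08 m and y of nest_rim in the frame of foot between -0.011 and 0.011 m and angular speed of deck below 0.15 rad/s and contact force between the fingers and deck_c0 above 2 N), for 0.2 s.
At the end, for the whole second after the job is handed in: cup nested (axis within 6.5 mm, centre 6 to 13.5 mm above the lower rim, tilt under 0.1 rad), fingers off it; lower cup within 11 mm of the line from the carousel axis to the pointer, on its side; carousel slower than 0.15 rad/s; fingers press the grip bar with over 2 N (all of step 2); the arm keeps its last pose, push and grip.
It fails at once if a bystander (tumbler, measuring cup, tin, jar, spoon) was shifted by more than 30 mm (distance of any of tumbler, measure, tin, pillpot, spoon from where it was at the start of the episode above 0.03 m).
It also fails if it takes over 58 s, if anything falls off the work surface, if the arm or the gripper's body presses on something with over 40 N, if the wrist force passes 120 N, or if a joint passes its speed limit or range.

## Working session

There is one attempt and no reset: what is moved stays moved. The work goes in short steps, each a Python script; the robot and the scene stay as the last script left them, time stands still between calls to the robot, and variables do not carry over. Pictures are saved under pics/ and viewed, and the job is handed in when it is done.

```bash
mkdir -p pics
python3 - <<'E'
from station import r
import cv2,pickle
s=r.sense();print(s['clock'],s['tcp_pos'],s['orientation'],s['opening'])
for n in("scene","top"):
    d=r.snapshot(n);pickle.dump(d,open(n+'.pkl','wb'))
    cv2.imwrite(f'pics/{n}0.png',d['frame'][:,:,::-1]);print(n,d['fx'],d['fy'],d['cx'],d['cy'],d['dist_coeffs'],(-d['R'].T@d['t']),d['R'])
E
```

```text
0.0 [ 0.27109209 -0.53533045  0.40353226] [-1.79891557e+02 -8.35244107e-03  2.68588785e+01] 0.08770617275994548
scene 377.7521999584014 377.7521999584014 322.621443574521 202.82092420795684 [0.00991472 0.         0.         0.         0.        ] [ 1.25549375 -0.45941453  0.65683541] [[ 0.6129866   0.7900383  -0.00932209]
 [ 0.42669572 -0.34095504 -0.83766367]
 [-0.6649648   0.50949891 -0.54610684]]
top 489.29984484405344 489.29984484405344 315.11016004090544 209.79763814750396 [-0.04244847  0.          0.          0.          0.        ] [0.4945162  0.01649677 1.31908629] [[ 0.02314304 -0.99969761  0.00831227]
 [-0.99547965 -0.02380987 -0.09194209]
 [ 0.0921122  -0.00614687 -0.99572966]]
```

View pics/scene0.png

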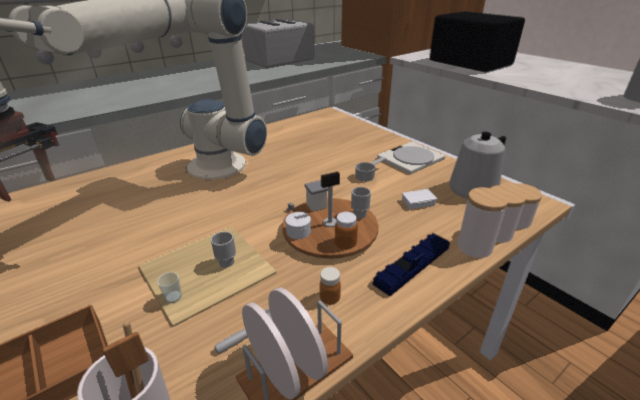

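View pics/top0.png

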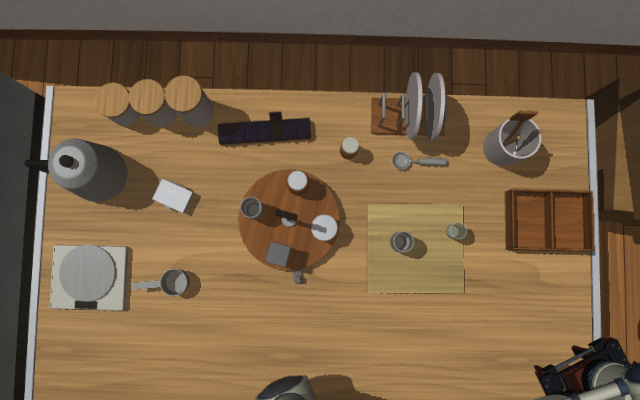

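The top view shows the loose cup near (402,241), the tumbler near (456,231), the nest cup near (250,208), the grip bar near (287,215) and the pointer nub near (298,277). I'll enlarge these.

Run:
```python
import cv2
t=cv2.imread('pics/top0.png');s=cv2.imread('pics/scene0.png')
def c(im,x,y,w,h,k,n):
    cv2.imwrite(n,cv2.resize(im[y:y+h,x:x+w],None,fx=k,fy=k,interpolation=cv2.INTER_CUBIC))
c(t,232,165,115,120,5-0.2*0,'pics/tc.png')
c(t,380,210,100,60,8,'pics/tl.png')
c(s,270,160,120,95,6,'pics/sc.png')
c(s,140,220,120,90,6,'pics/sl.png')
```

```text
(no output)
```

View pics/tc.png

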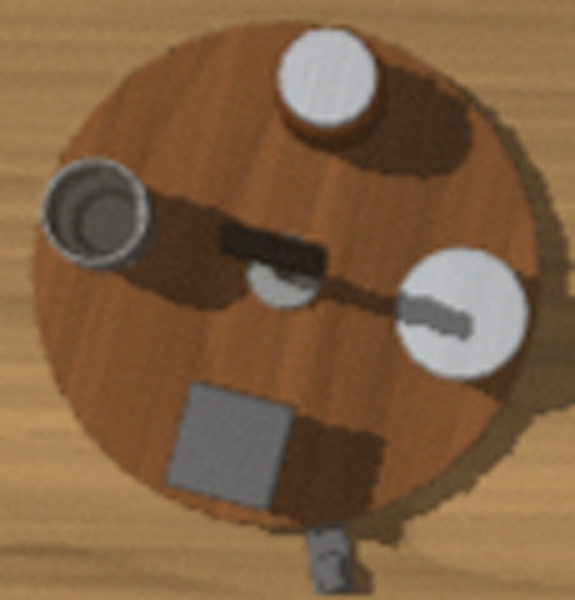

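View pics/tl.png

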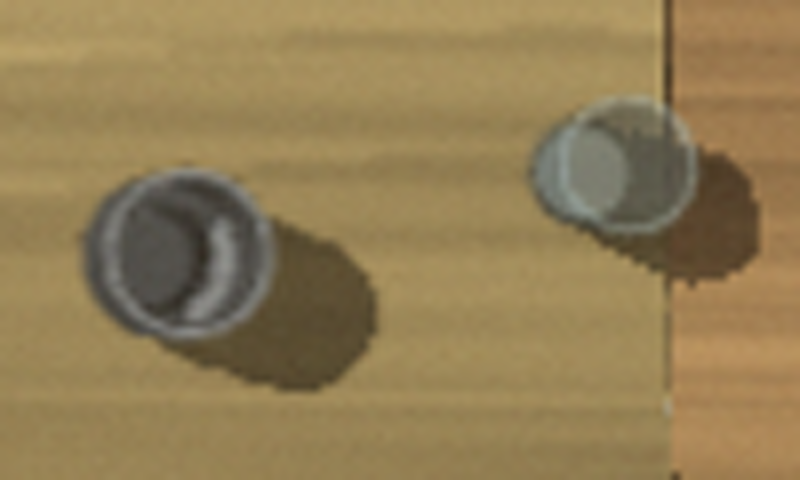

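View pics/sc.png

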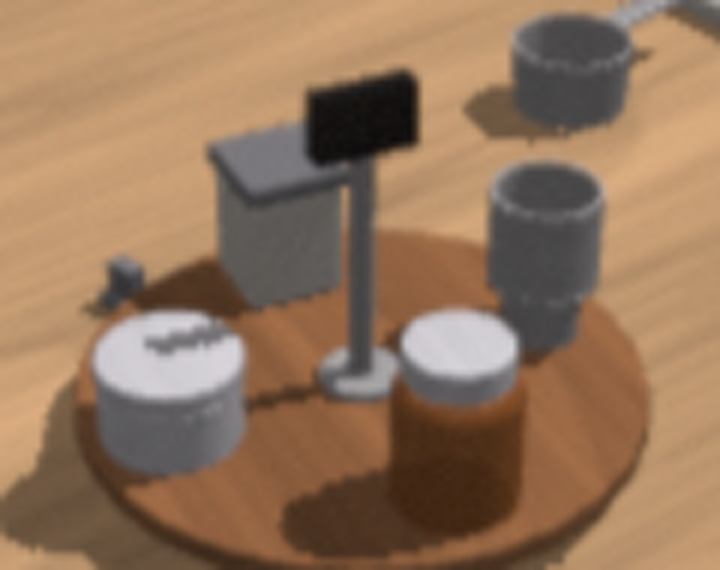

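View pics/sl.png

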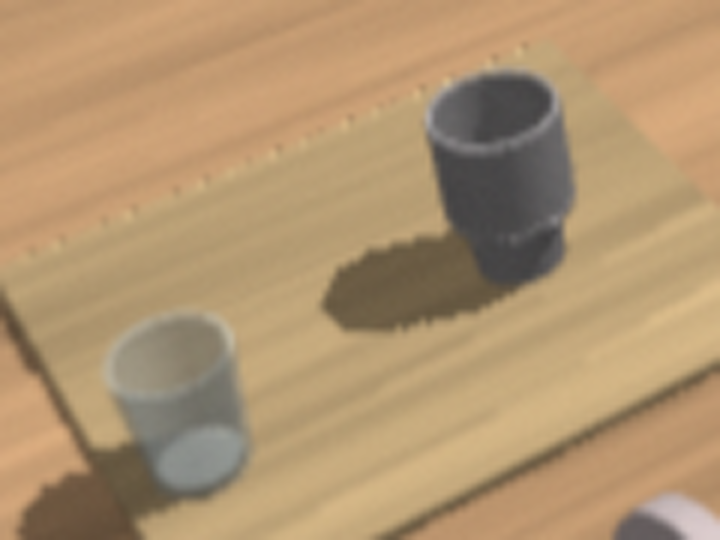

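```bash
cat > h.py <<'E'
import pickle,cv2,numpy as np
def load(n): return pickle.load(open(n+'.pkl','rb'))
def ray(d,uv,z):
    K=np.array([[d['fx'],0,d['cx']],[0,d['fy'],d['cy']],[0,0,1.]])
    p=cv2.undistortPoints(np.array([[uv]],float),K,np.array(d['dist_coeffs'],float))[0,0]
    R=np.array(d['R']);c=-R.T@np.array(d['t']);v=R.T@np.array([p[0],p[1],1]);return c+v*(z-c[2])/v[2]
def proj(d,X):
    K=np.array([[d['fx'],0,d['cx']],[0,d['fy'],d['cy']],[0,0,1.]])
    return cv2.projectPoints(np.array(X,float).reshape(-1,1,3),cv2.Rodrigues(np.array(d['R']))[0],np.array(d['t'],float),K,np.array(d['dist_coeffs'],float))[0][:,0]
def px(c,k,o): return [(c[0]+.5)/k-.5+o[0],(c[1]+.5)/k-.5+o[1]]
E
python3 - <<'E'
from h import *
t=load('top');s=load('scene');T=(5,(232,165));L=(8,(380,210));S=(6,(270,160));M=(6,(140,220))
f=lambda d,c,o,z:np.round(ray(d,px(c,*o),z),4)[:2]
print('loose',f(t,(187,254),L,.088),f(s,(494,112),M,.088))
print('nest',f(t,(96.5,214),T,.11),f(s,(546,193),S,.11))
print('tumbler',f(t,(627,165),L,.066),f(s,(171,357),M,.066))
b=[f(s,c,S,z) for c,z in(((307,92),.187),((413,70),.187),((417,142),.153),((312,163),.153))];print('grip near face',b)
print('grip top',[f(t,c,T,.187) for c in((222,219),(327,243))])
print('deck',[f(t,c,T,.03) for c in((33,270),(540,265),(290,20),(290,532))])
print('nub',f(t,(332,592),T,0),f(t,(325,550),T,.026),f(s,(125,262),S,.026))
E
```

```text
loose [ 0.534  -0.2142] [ 0.5348 -0.2152]
nest [0.6085 0.1685] [0.6109 0.1674]
tumbler [ 0.5665 -0.3606] [ 0.5665 -0.3611]
grip near face [array([0.5767, 0.0556]), array([0.5899, 0.1036]), array([0.5942, 0.103 ]), array([0.5796, 0.0557])]
grip top [array([0.6003, 0.1004]), array([0.5903, 0.0514])]
deck [array([0.5856, 0.2111]), array([ 0.5946, -0.0567]), array([0.7224, 0.0791]), array([0.4514, 0.0715])]
nub [0.419  0.0495] [0.4423 0.0531] [0.4278 0.0507]
```

```bash
cat > ov.py <<'E'
from h import *
def overlay(d,img,ax,ad,ap,loose,nest=None):
    k=4;im=cv2.resize(img,None,fx=k,fy=k,interpolation=cv2.INTER_CUBIC)
    def pl(P,c): 
        q=(proj(d,P)+.5)*k-.5
        cv2.polylines(im,[np.round(q).astype(int)],True,c,1,cv2.LINE_AA)
    def circ(c,z,r): a=np.linspace(0,2*np.pi,60);return np.c_[c[0]+r*np.cos(a),c[1]+r*np.sin(a),0*a+z]
    ax=np.array(ax);u=lambda a:np.array([np.cos(np.radians(a)),np.sin(np.radians(a))])
    pl(circ(ax,.03,.135),(0,255,0))
    n=ax+.095*u(ad);pl(circ(n,.11,.027),(0,255,255));pl(circ(loose,.088,.027),(0,255,255));pl(circ(loose,.008,.0185),(255,255,0))
    for z in(.153,.187):
        pl([[*(ax+sx*.025*u(ad)+sy*.007*u(ad+90)),z] for sx,sy in((1,1),(1,-1),(-1,-1),(-1,1))],(0,0,255))
    for z in(0,.026): pl([[*(ax+.16*u(ap)+w*u(ap+90)),z] for w in(-.008,.008)],(255,0,255))
    pl([[*ax,.03],[*(ax+.16*u(ap)),.03]],(255,0,255))
    return im
E
cat > o1.py <<'E'
from ov import *
import sys
a=[float(x) for x in sys.argv[1:7]]
for n,b in(('top',(225,160,200,125)),('scene',(205,165,185,120))):
    d=load(n);im=overlay(d,d['frame'][:,:,::-1].copy(),a[:2],a[2],a[3],a[4:6])
    x,y,w,h=[4*v for v in b];cv2.imwrite(f'pics/ov_{n}{sys.argv[7]}.png',im[y:y+h,x:x+w])
E
python3 o1.py .5865 .0765 76 189.3 .5344 -.2147 1
```

```text
(no output)
```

View pics/ov_top1.png

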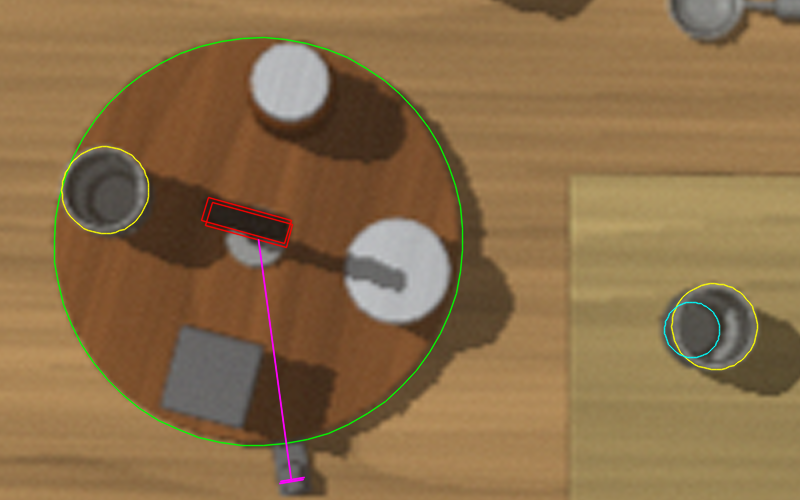

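View pics/ov_scene1.png

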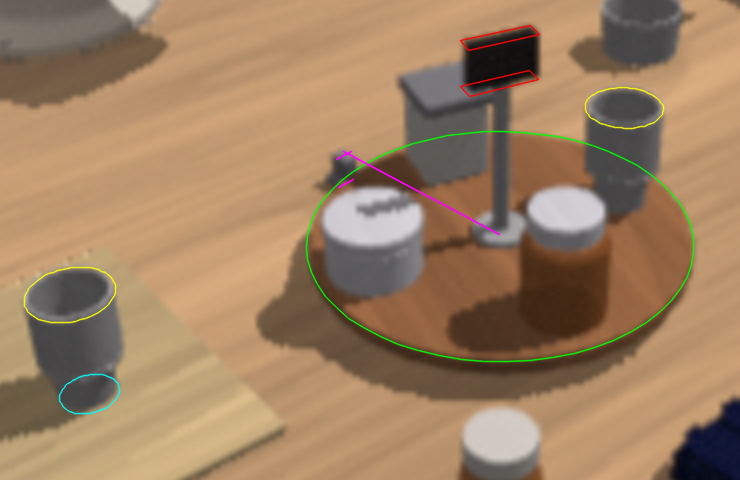

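Both overlays fit well: the cup rims, grip bar, deck edge and pointer all agree within about 2 mm. Next is the pick.

Run:
```python
from station import r
import cv2
Y=76
r.reach([.5344,-.2147,.34],[180,0,Y])
print(r.sense()['clock'],r.sense()['joints'])
r.servo_line([.5344,-.2147,.231],speed=.1)
d=r.snapshot("scene");cv2.imwrite('pics/g0.png',cv2.resize(d['frame'][150:320,100:320,::-1],None,fx=3,fy=3))
r.grab(15);s=r.sense();print(s['clock'],s['opening'],s['tcp_pos'],s['contact_force'])
r.servo_line([.5344,-.2147,.36],speed=.15)
s=r.sense();print(s['clock'],s['opening'],s['tcp_pos'],s['contact_force'])
d=r.snapshot("scene");cv2.imwrite('pics/g1.png',cv2.resize(d['frame'][100:320,100:340,::-1],None,fx=2.7,fy=2.7))
```

```text
1.65 [-2.53596609e+01  1.30610306e+00  8.10842932e+01 -2.65119780e-02
  9.75858100e+01 -1.12689620e+01]
3.575 0.05280787857152695 [ 0.53437404 -0.21466709  0.23101385] [0.31876985 0.32424016 0.84246967]
4.5833 0.05247590240045129 [ 0.53432533 -0.21466665  0.3585607 ] [ 0.29461929  0.24987195 -1.98706728]
```

View pics/g0.png

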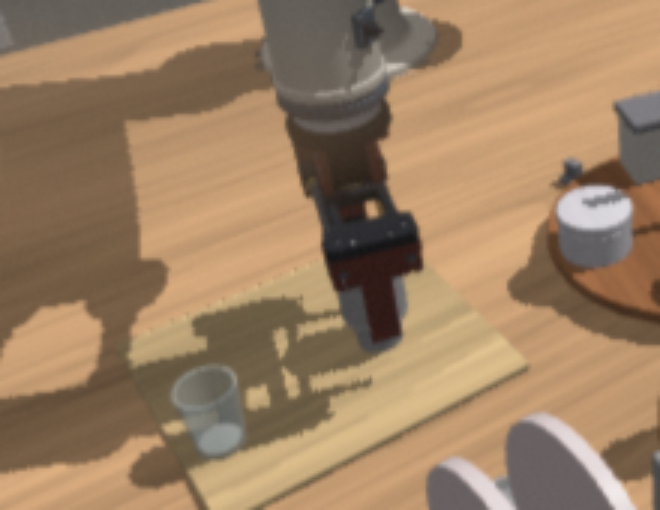

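View pics/g1.png

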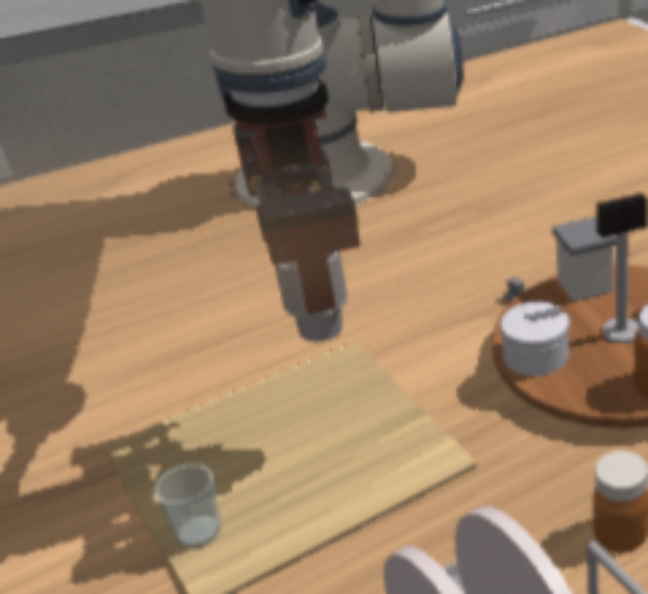

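Run:
```python
from station import r
import cv2,pickle
N=[.6095,.1683]
r.servo_line([.5344,-.2147,.45],speed=.2)
r.reach(N+[.45],[180,0,76])
r.servo_line(N+[.35],speed=.12)
r.wait(.2)
for n in("scene","top"):
    d=r.snapshot(n);pickle.dump(d,open(n+'1.pkl','wb'));f=d['frame'][:,:,::-1]
    f=f[100:260,270:430] if n=="scene" else f[140:300,200:360]
    cv2.imwrite(f'pics/n_{n}.png',cv2.resize(f,None,fx=3.7,fy=3.7,interpolation=cv2.INTER_CUBIC))
s=r.sense();print(s['clock'],s['opening'],s['tcp_pos'],s['orientation'],s['contact_force'])
```

```text
7.9667 0.05271261689693457 [0.60954465 0.16833883 0.35064415] [ 1.79946083e+02 -2.35196466e-02  7.60039522e+01] [-0.3960016  -0.73974468 -0.63775316]
```

View pics/n_scene.png

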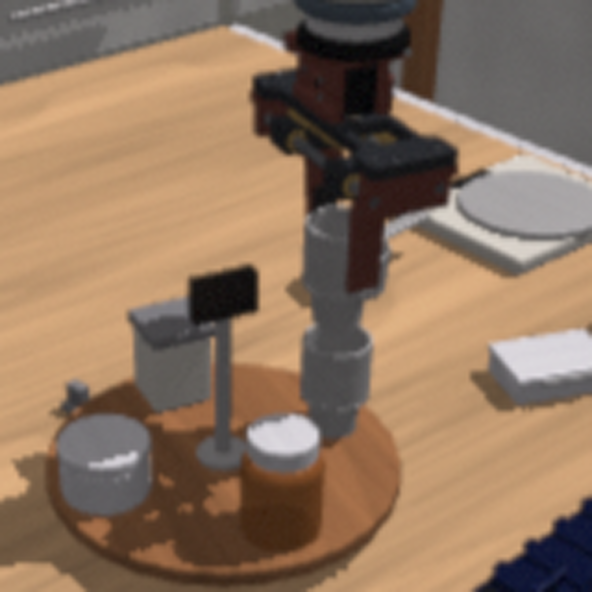

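View pics/n_top.png

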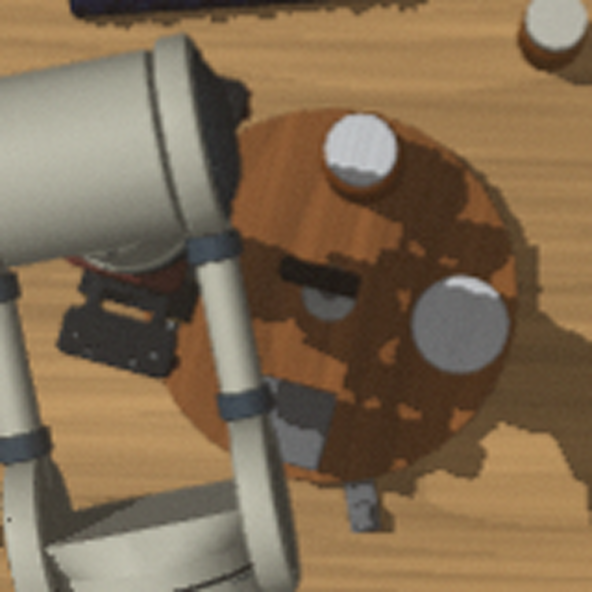

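The cup's foot hangs centred over the lower rim: both are at about x=337 in the crop. I'll lower it in steps and watch the force.

Run:
```python
from station import r
import cv2,pickle
N=[.6095,.1683]
f0=r.sense()['contact_force']
r.servo_line(N+[.325],speed=.08)
z=.325
while z>.2985:
    z-=.003 if z<.3125 else .005
    r.servo_line(N+[z],speed=.04)
    s=r.sense();f=s['contact_force']-f0
    print(round(z,4),s['tcp_pos'].round(4) if hasattr(s['tcp_pos'],'round') else s['tcp_pos'],f.round(2))
    if f[2]>6 or abs(f).max()>12: break
for n in("scene",):
    d=r.snapshot(n);pickle.dump(d,open(n+'2.pkl','wb'));f=d['frame'][:,:,::-1]
    f=f[130:260,300:430]
    cv2.imwrite(f'pics/m_{n}.png',cv2.resize(f,None,fx=4.5,fy=4.5,interpolation=cv2.INTER_CUBIC))
s=r.sense();print(s['clock'],s['opening'])
```

```text
0.32 [0.6095 0.1683 0.3199] [ 0.18  0.97 -0.92]
0.315 [0.6094 0.1683 0.3146] [0.07 0.89 0.15]
0.31 [0.6094 0.1683 0.3095] [ 0.49  0.46 -0.18]
0.307 [0.6095 0.1683 0.3067] [ 0.75  0.7  -0.82]
0.304 [0.6095 0.1683 0.3037] [0.57 0.47 0.1 ]
0.301 [0.6097 0.1683 0.3024] [1.26 1.12 6.32]
10.05 0.05310288938943249
```

View pics/m_scene.png

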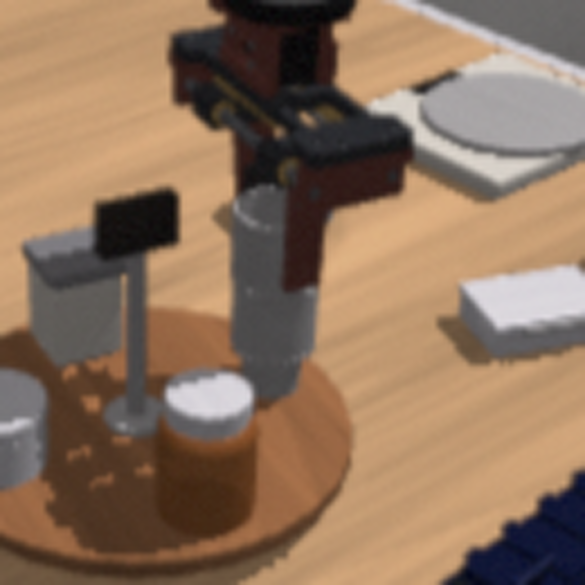

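The cup touched down at the predicted height, with TCP z about 0.3024, and the picture shows it seated flush on the lower cup. I'll let go, rise clear and check.

Run:
```python
from station import r
import cv2,pickle
N=[.6095,.1683]
r.let_go();r.wait(.3)
print(r.sense()['contact_force'],r.sense()['opening'])
r.servo_line(N+[.45],speed=.15)
r.reach([.5865,.0765,.45],[180,0,76]);r.wait(.1)
for n in("scene","top"):
    d=r.snapshot(n);pickle.dump(d,open(n+'3.pkl','wb'));f=d['frame'][:,:,::-1]
    f=f[130:260,270:400] if n=="scene" else f[140:300,200:360]
    cv2.imwrite(f'pics/p_{n}.png',cv2.resize(f,None,fx=4,fy=4,interpolation=cv2.INTER_CUBIC))
s=r.sense();print(s['clock'],s['joints'])
```

```text
[-0.67259324 -0.22414986  0.70611627] 0.08764690583970262
12.875 [4.22072700e+00 4.77840069e+00 6.64202298e+01 1.53131766e-02
 1.08849854e+02 1.81465424e+01]
```

View pics/p_scene.png

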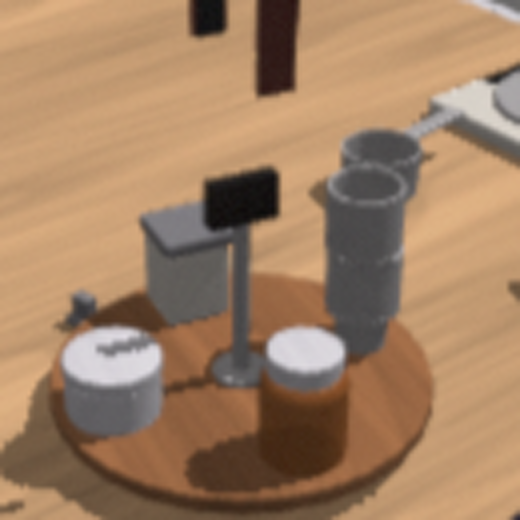

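View pics/p_top.png

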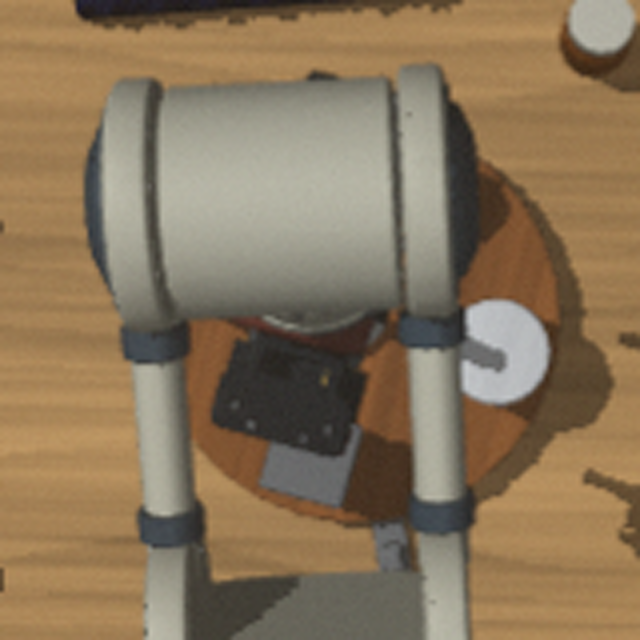

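The stack stands upright and seated, and the deck hasn't moved. I'll grip the bar and turn the deck about +113° by joint 6 alone.

Run:
```python
from station import r
from h import *
d=load('scene3');print('stack rim',ray(d,px((365,187),4,(270,130)),.16))
A=[.5865,.0765]
r.servo_line(A+[.333],speed=.1)
r.grab(25);r.wait(.2)
s=r.sense();print(s['clock'],s['opening'],np.round(s['contact_force'],2),np.round(s['torque'],2),s['orientation'])
j=np.array(s['joints'])
for k in range(1,7):
    q=j.copy();q[5]-=113/6*k
    r.move_joints(list(q))
    s=r.sense();print(s['clock'],round(s['opening'],4),np.round(s['contact_force'],1),np.round(s['torque'],2),round(s['orientation'][2],2))
    if np.abs(s['contact_force']).max()>40:break
r.wait(.3)
for n in("scene","top"):
    d=r.snapshot(n);pickle.dump(d,open(n+'4.pkl','wb'));f=d['frame'][:,:,::-1]
    f=f[120:270,250:410] if n=="scene" else f[140:300,200:360]
    cv2.imwrite(f'pics/q_{n}.png',cv2.resize(f,None,fx=4,fy=4,interpolation=cv2.INTER_CUBIC))
```

```text
stack rim [0.61181857 0.16451623 0.16      ]
15.5167 0.01374728582167357 [-3.39 -0.11  1.04] [0.   0.34 0.09] [-1.79962365e+02  7.08456964e-03  7.60053060e+01]
15.925 0.0137 [ 1.7  0.3 -0.8] [ 0.01 -0.33  0.02] 94.62
16.3333 0.014 [ 5.4  1.  -1.5] [ 0.01 -0.56  0.13] 113.5
16.7417 0.014 [ 8.3  2.4 -2.4] [ 0.13 -0.8   0.04] 132.34
17.15 0.014 [10.3  3.2 -3. ] [ 0.25 -1.06  0.05] 151.2
17.5583 0.0137 [10.   4.9 -4.1] [ 0.48 -1.2   0.02] 170.05
17.9667 0.0139 [ 8.7  6.1 -2.8] [ 0.74 -1.2   0.16] -171.08
```

View pics/q_scene.png

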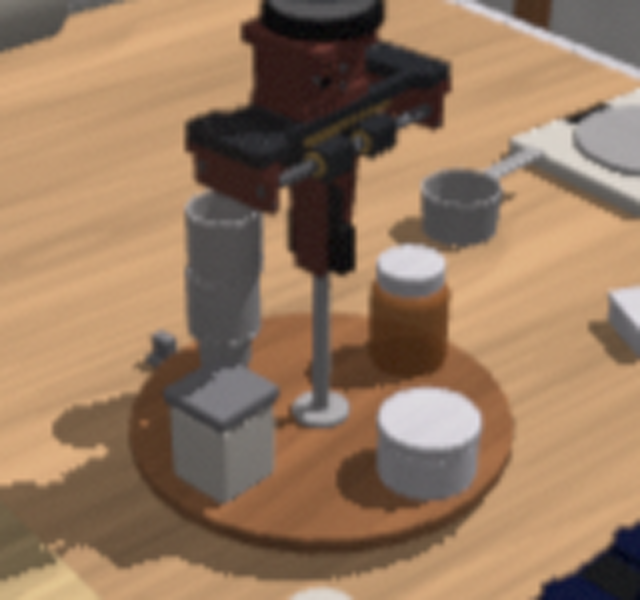

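View pics/q_top.png

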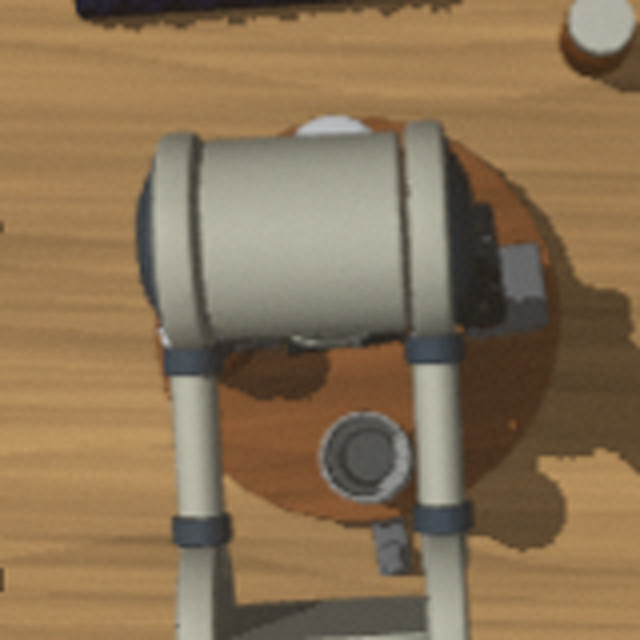

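Run:
```python
from h import *
t=load('top4');s=load('scene4')
a=ray(t,px((366,457),4,(200,140)),.16)[:2];b=ray(s,px((224,212),4,(250,120)),.16)[:2]
ax=np.array([.5865,.0765])
p=[ray(t,px((392,548),4,(200,140)),.02)[:2],ray(s,px((163,338),4,(250,120)),.026)[:2]]
print(a,b,p)
A=lambda v:np.degrees(np.arctan2(*(v-ax)[::-1]))%360
print([A(v) for v in(a,b,*p)],[np.linalg.norm(v-ax) for v in(a,b,*p)])
# enlarge top
im=t['frame'][235:295,265:325,::-1]
cv2.imwrite('pics/z_top.png',cv2.resize(im,None,fx=9,fy=9,interpolation=cv2.INTER_CUBIC))
im=s['frame'][160:220,280:340,::-1]
cv2.imwrite('pics/z_sc.png',cv2.resize(im,None,fx=9,fy=9,interpolation=cv2.INTER_CUBIC))
```

```text
[0.49597234 0.06350278] [0.50136958 0.06074436] [array([0.4368247, 0.0504399]), array([0.4317811 , 0.04792791])]
[np.float64(188.17022865790275), np.float64(190.48545294307556), np.float64(189.87681032029337), np.float64(190.4629880254012)] [np.float64(0.09145592127949737), np.float64(0.08657614458209029), np.float64(0.1519270349570553), np.float64(0.15733500149956084)]
```

View pics/z_top.png

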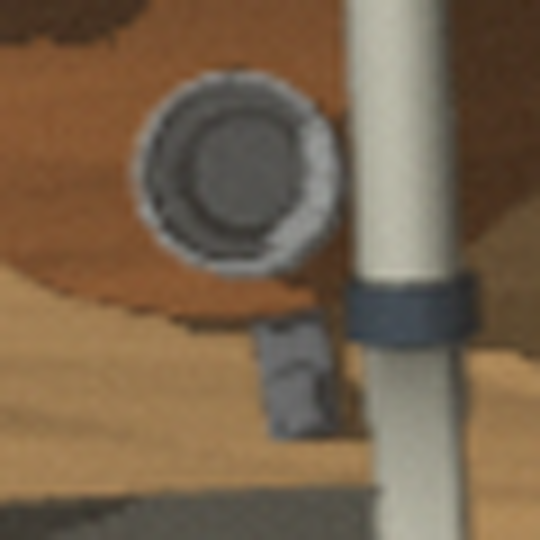

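View pics/z_sc.png

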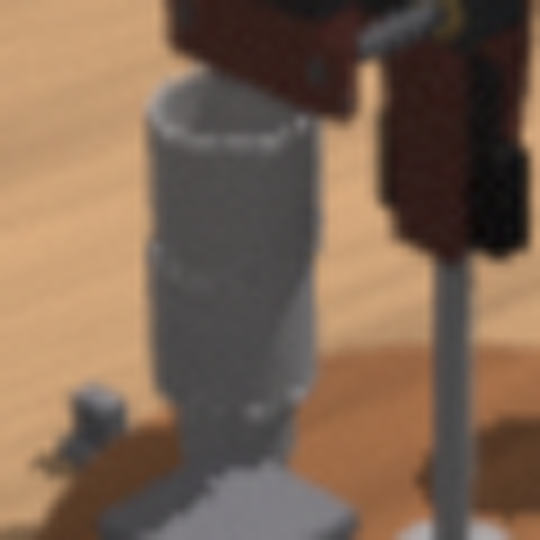

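Both cameras put the stack within about 2° of the pointer, roughly 3 mm sideways against the 11 mm allowed. The cups are seated and the bar is gripped, so I'll do a last state check and hand in.

Run:
```python
from station import r
import numpy as np
r.wait(.3);s=r.sense();print(s['clock'],s['opening'],np.round(s['contact_force'],1),np.abs(s['joint_vel']).max())
r.hand_in()
```

```text
18.6667 0.013980931728979277 [ 8.1  7.2 -2.7] 0.08415820787072666
the job is handed in; nothing more can be done
```

I nested the loose cup in the carousel cup and let go. I then gripped the bar, turned the deck about 113° to the pointer, and handed in at 18.7 s while still gripping. No verdict was reported.

**Nesting:** the cup touched down at TCP height 0.3024 m, against 0.303 m expected for fully seated. The pictures show it upright and flush.

**Alignment:** the stack sits at about 188–190° and the pointer at about 190°. That is within roughly 2°, or about 3 mm sideways against the 11 mm allowed.

**Grip:** the bar is held at 14 mm opening with the squeeze set to 25 N. The wrist force was about 11 N and the arm was still. I could not measure the finger force on the bar directly.

**Disagreements:**
- The two cameras differ by 2–6 mm on the stack's rim, which the gripper partly hides in the scene view.
- Both cameras also put the upper cup at a smaller radius from the axis than the nest's 95 mm. The top view, which sees the rim clear, reads about 91.5 mm, which fits the cup's ±3.5 mm play. The scene view reads about 87 mm, which is more than that play and would be over the 6.5 mm limit if true; I took it as a misread.
- I did not re-measure the bystanders' positions. The arm was not moved near any of them.

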